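Lay the carton flat in the bench sealer and shut the hood

ROBOT

A 6-joint arm with a two-finger parallel gripper is mounted at the origin on the work surface. World frame = base frame: x ahead of the robot, y to its left, z up, the work surface at z = 0. Lengths are in mm, angles in rad, forces in N, time in s.
With the tool pointing down it reaches from about 400 to 925 mm from the base axis. Payload 12.5 kg.
Tool frame: the origin (TCP) lies midway between the tips of the shut fingers; the grasp point (between the pads) lies 19 mm behind it (r.grip_point_offset is the distance from the TCP to the grasp point, in mm); z points along the fingers, y is the line along which they close (so a half turn about z gives the same grasp; the last joint's range is limited). The gripper opens to 95 mm and grips with 3 to 60 N. Pads are 20 mm wide; open, the fingers measure 119 mm over their backs; the gripper's body (75 mm by 180 mm) begins 59 mm behind the grasp point.
Start: joints at [-1.276, 0.491, 1.559, -0, 1.092, -0.106], TCP at [243.871, -575.477, 214.661] pointing down, gripper open.
Joint ranges: [-3.1, 3.1], [-0.84, 2.19], [0.05, 2.79], [-1.13, 4.28], [0.06, 2.93], [-2.69, 2.69]. Speed limits (rad/s): [2.22, 2.22, 2.79, 3.14, 3.14, 3.14].

INTERFACE

Orientations are given as [roll, pitch, yaw] about the fixed x, y, z axes, in that order (R = Rz(yaw) Ry(pitch) Rx(roll)).
In Python, from rig import r gives the robot as it stands.
- The arm moves only by the tool jog_arm, never from a script. Its argument "commands" is a list that holds one entry, the list of rows, each a list of 7 numbers: the gripper's target within -1 to 1 (shut at 1, half-way at 0, fully open at -1), then the shift along the world's x, y, z normalised to -1 to 1, where 1 is 0.6 m, then the turn, a rotation vector about the world's x, y, z normalised to -1 to 1, where 1 is 30 degrees. In form: [[[fingers, x, y, z, rx, ry, rz], ...]]. A call has exactly 8 rows; each row shifts and turns the commanded pose from where the row before left it; what a row does not reach is not made up. A row lasts 1/8 s, in which the tool goes at most 62.5 mm and 10.7 degrees, less where a joint would pass 70% of its speed; a pose out of reach is approached as far as the arm can. A call with a number of a shift or a turn outside -1 to 1 is refused whole. A call with a gripper value outside its range is refused whole. The fingers move at their own pace and stop on an object; the grip force is fixed at half the most. Time passes only in rows, so rows that do not move let the fingers close, or fill a call up. It gives the time, the measured TCP pose, the force, the opening and the grip force at its end, in the units of the state.
- r.sense(): the state, without advancing time (a new reading comes with each control period).
- r.capture(name): name is "scene" or "side" or "wrist"; returns a dict with "pixels" (480x640x3 uint8, red, green, blue), "vfov" (degrees; the focal length in pixels is half the picture's height over the tangent of half this angle, whatever the lens; pixels are square), "cx", "cy" (the principal point, pixels), "R" (3x3) and "t" (3): a world point X has camera coordinates R X + t. Camera axes: x right, y down, z forward; pixel columns grow to the right and rows downward; lengths in mm; the calibration is good to about 2 mm. A picture is of the moment at which its call begins. There is no depth.
- r.finish_job(): hands the job in; it is judged then, once.
The state is a dict: "t": time; "joints": joint angles; "qvel": joint speeds; "joint_efforts": joint torques, N m; "position": TCP position; "tool_rot": TCP orientation; "wrist_force": force on the tool from outside, world axes, zero at the start; "wrist_torque": the same for the moment, N m; "opening": finger opening in mm; "grasp_force": force on a finger pad.
Only numpy, scipy, OpenCV 4.12 (cv2) and the standard library are available. Lean on these libraries where they do the work, as an engineer would, in place of code of your own. Each camera call takes 0.05 s, during which the arm holds its last target. There are 200 camera calls.

TASK

The white carton standing on end on the sealer's grid is too tall for the hood. Push it over, inwards, so that it lies on its broad face on the grid within the hood's outline, then push the hood fully shut over it. Only push: do not pick the carton up, and leave the little jar on the grid and everything else on the table where they stand.

Things in the scene. Friction and masses are not known exactly. Their poses are not given: they have to be found in the camera images.
- sealer: White bench sealer, fixed to the table: a low housing 380 (x) x 330 (y) x 70 mm with a flat white grid deck. Origin: under the deck's centre at table level; the deck, flush all over, is at z = 70 mm. Its x runs along the hinge, its y from the open side (-y) to the hinge side (+y). The hood, when shut, covers x -160 to 160 and y -115 to 130 mm of this frame; inside its walls x -154 to 154, y -109 to 124, and 64 mm high.
- hood (a joint): Angle of the smoky clear hood, in rad: 0 = shut, level on the deck, 1.5 = fully open; starts 1.15 to 1.4. Stiff hinge: the hood stays where it is left, and shuts under a push of some 1 to 4 N near its free edge; there is a hard stop at 0.
- hood_hinge (a point): Middle of the hood's hinge line, at x 0, y 130, z 75 mm of the sealer; the line runs along the sealer's x. The hood is an upside-down tray 320 (along the hinge) x 245 mm x 65 mm deep: its flat outer top face lies 65 mm from the plane of its rim, and faces away from the grid (+y of the sealer and a little up) while the hood stands open.
- hood_edge (a point): Middle of the hood's free rim edge, 245 mm from the hinge. It moves with the hood: at angle a it lies at y 130 - 245 cos a, z 75 + 245 sin a mm of the sealer. A metal lip 140 mm long projects 17 mm beyond it.
- carton: White carton, 90 (x) x 40 (y) x 130 (z) mm, 0.14 to 0.28 kg, standing on end on the grid near the open side, in one of its two halves along x (the little jar has the other). Origin: centre of its underside as it stands; z up along its length; its own y is normal to the broad faces and points, within 0.12 rad, along the sealer's y. It tips over by its own weight once it leans 0.3 rad.
- carton_mid (a point): Centre of the carton, 65 mm along its z from its underside.
- jar: Little white round jar with a lid, 44 mm across, 45 mm high, standing on the grid beside the carton; it fits under the shut hood and stays. Origin: centre of its underside.
- flat_carton: White carton lying flat on the table, 130 x 90 x 40 mm high, beside the sealer's open side. Origin: centre of its underside. Not to be disturbed.
- spray_bottle: White bottle, 60 mm across, 150 mm high, on the table beside the sealer's open side. Origin: centre of its underside. Not to be disturbed.
- tape_roll: Roll of tape lying flat, 100 mm across, 30 mm high, on the table on the sealer's hinge side. Origin: centre of its underside. Not to be disturbed.
- tin: Metal tin, 60 mm across, 60 mm high, on the table on the sealer's hinge side. Origin: centre of its underside. Not to be disturbed.
- core: Cardboard core standing on end, 40 mm across, 90 mm high, on the left of the table. Origin: centre of its underside. Not to be disturbed.
Things that resemble listed ones, but are neither listed nor needed, are in the scene too. What is shaped like the carton but red or turquoise is not meant. Leave any orange look-alike of the jar alone.

How it is judged:
By the outcome, as a careful person would: the job done as asked, in the order asked, and still so for the second after the job is handed in, with the robot touching nothing.
It also fails if it takes over 64 s, if anything falls off the work surface, if the arm or the gripper's body presses on something with over 40 N, if the wrist force passes 120 N, or if a joint passes its speed limit or range.

## Working session

There is one attempt and no reset: what is moved stays moved. The work goes in short steps, Python scripts to look and compute and a tool call to move; the robot and the scene stay as the last step left them, time stands still between calls to the robot, and variables do not carry over. Pictures are saved under pics/ and viewed, at most 10 in all, crops included, and the job is handed in when it is done.

Besides the shell and the picture viewer there is one more tool, called after "Request:" by a JSON object that holds its "op" and its "data". jog_arm: Moves the arm, as the interface text tells. Its arguments: {"type":"object","properties":{"commands":{"type":"array"}},"required":["commands"]}

```bash
mkdir -p pics; ls; python3 - <<'E'
from rig import r
import cv2,numpy as np,pickle
for n in ["scene","side"]:
    c=r.capture(n); cv2.imwrite(f"pics/{n}0.png",c["pixels"][:,:,::-1]); pickle.dump(c,open(f"pics/{n}0.pkl","wb"))
    print(n,c["vfov"],c["cx"],c["cy"],(-np.array(c["R"]).T@c["t"]).round(),np.array(c["R"]).round(2).tolist())
E
```

```text
pics
scene 57.331067545061416 322.07780652868024 235.92108156730876 [1360.  153. 1158.] [[-0.08, 1.0, 0.0], [0.77, 0.07, -0.64], [-0.64, -0.05, -0.77]]
side 45.625760516111114 322.98157638145904 243.13648630806694 [ 509. -819. 1210.] [[1.0, 0.01, 0.02], [0.02, -0.77, -0.64], [0.01, 0.64, -0.77]]
```

View pics/scene0.png

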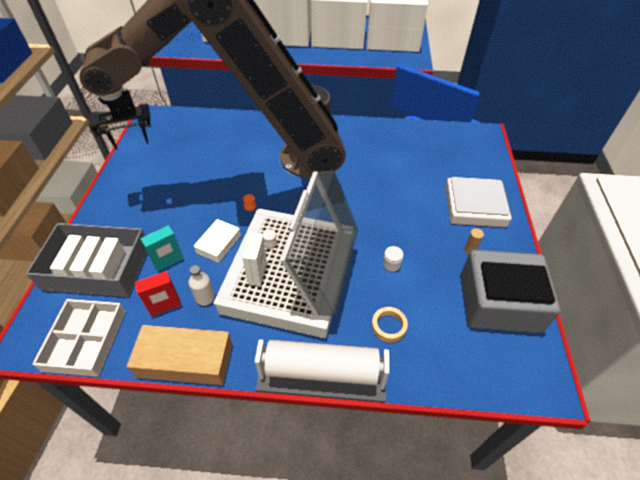

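View pics/side0.png

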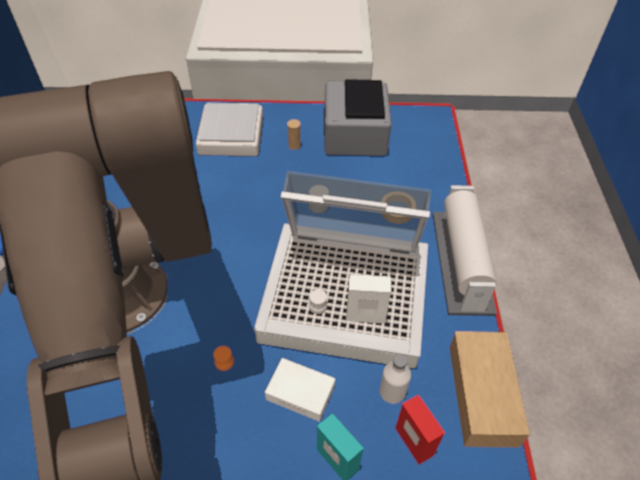

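The scene view has the standing white carton at about (255,258), the jar at (268,238) and the hood at (320,240). In the side view the carton is at (370,298) and the jar at (318,298). White look-alikes are the flat carton (217,240), the three boxes in the bin (88,255) and the white pot (393,259). Only the box at (255,258) stands on end on the grid, so I'll confirm it in an enlarged crop.

```bash
python3 - <<'E'
import cv2,numpy as np
def crop(f,x0,y0,w,h,s):
    im=cv2.imread(f)[y0:y0+h,x0:x0+w]; im=cv2.resize(im,None,fx=s,fy=s,interpolation=cv2.INTER_CUBIC)
    for x in range((x0+19)//20*20,x0+w,20): cv2.line(im,(int((x-x0)*s),0),(int((x-x0)*s),8),(0,0,255),1); cv2.putText(im,str(x),(int((x-x0)*s),18),0,.35,(0,255,255),1)
    for y in range((y0+19)//20*20,y0+h,20): cv2.line(im,(0,int((y-y0)*s)),(8,int((y-y0)*s)),(0,0,255),1); cv2.putText(im,str(y),(9,int((y-y0)*s)+4),0,.35,(0,255,255),1)
    return im
a=crop("pics/scene0.png",205,165,160,175,2.5);b=crop("pics/side0.png",255,170,180,195,2.2)
H=max(a.shape[0],b.shape[0]);o=np.zeros((H,a.shape[1]+b.shape[1],3),np.uint8);o[:a.shape[0],:a.shape[1]]=a;o[:b.shape[0],a.shape[1]:]=b
cv2.imwrite("pics/c1.png",o);print(o.shape)
E
```

```text
(438, 796, 3)
```

View pics/c1.png

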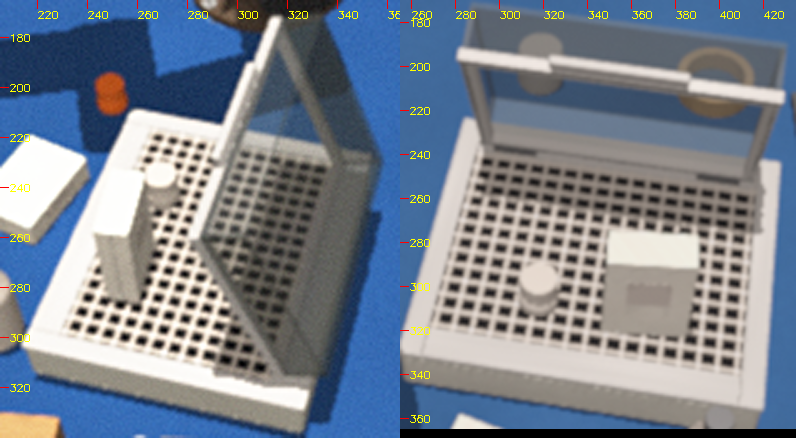

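The crop confirms the target: the carton standing on the grid, in scene at columns 243–262, rows 232–286, and in side at columns 347–390, rows 276–322. The jar (scene (269,238), side (318,298)) is in the other half along x.

```bash
cat >h.py <<'E'
import numpy as np,pickle
def cam(n): return pickle.load(open(f"pics/{n}.pkl","rb"))
def ray(c,u,v):
    f=240/np.tan(np.radians(c["vfov"])/2);R=np.array(c["R"]);o=-R.T@np.array(c["t"])
    d=R.T@np.array([(u-c["cx"])/f,(v-c["cy"])/f,1]);return o,d/np.linalg.norm(d)
def onz(c,u,v,z): o,d=ray(c,u,v);return (o+d*(z-o[2])/d[2]).round(1)
def tri(c1,p1,c2,p2):
    o1,d1=ray(c1,*p1);o2,d2=ray(c2,*p2);s=np.linalg.lstsq(np.c_[d1,-d2],o2-o1,rcond=None)[0]
    a=o1+d1*s[0];b=o2+d2*s[1];return ((a+b)/2).round(1),np.linalg.norm(a-b).round(1)
def proj(c,X):
    f=240/np.tan(np.radians(c["vfov"])/2);q=np.array(c["R"])@X+c["t"];return (f*q[:2]/q[2]+[c["cx"],c["cy"]]).round(1)
E
python3 - <<'E'
from h import *
S=cam("scene0");D=cam("side0")
s=lambda U,V:(205+U/2.5,165+V/2.5)
d=lambda U,V:(255+(U-400)/2.2,170+V/2.2)
print("deck scene",onz(S,*s(135,110),70),onz(S,*s(30,347),70),onz(S,*s(305,407),70))
print("deck side BL,BR,FR",onz(D,*d(463,118),70),onz(D,*d(780,160),70),onz(D,*d(762,410),70))
print("carton top side bl br fr fl",*[onz(D,*d(*p),200) for p in[(609,232),(698,235),(697,262),(605,258)]])
print("carton bot side fl fr",*[onz(D,*d(*p),70) for p in[(603,325),(688,334)]])
print("carton top scene: far-L,far-R,nearR,nearL",*[onz(S,*s(*p),200) for p in[(104,170),(145,170),(134,238),(96,233)]])
print("carton bot scene nearL nearR",*[onz(S,*s(*p),70) for p in[(114,298),(140,303)]])
print("tri top nearR/backR",tri(S,s(134,238),D,d(698,235)),"nearL",tri(S,s(96,233),D,d(697,262)))
print("jar top",tri(S,s(161,172),D,d(539,272)),"far top",onz(S,*s(161,172),115))
print("hood -x corner",tri(S,s(277,17),D,d(460,54)),"+x corner",tri(S,s(198,240),D,d(783,97)))
print("bottle top",tri(S,(195,272),D,(399,361)),"flat",onz(S,217,240,40))
E
```

```text
deck scene [ 365.  -138.5   70. ] [ 739.9 -193.4   70. ] [788.6 124.3  70. ]
deck side BL,BR,FR [415.8 183.8  70. ] [793.2 126.3  70. ] [ 739.  -203.5   70. ]
carton top side bl br fr fl [579.5 -78.5 200. ] [668.2 -80.4 200. ] [ 665.  -113.1  200. ] [ 574.9 -110.1  200. ]
carton bot side fl fr [ 579.5 -105.6   70. ] [ 669.3 -115.1   70. ]
carton top scene: far-L,far-R,nearR,nearL [ 579.2 -122.5  200. ] [575.1 -76.1 200. ] [671.1 -71.8 200. ] [ 668. -114.  200.]
carton bot scene nearL nearR [ 666.2 -110.5   70. ] [670.5 -78.8  70. ]
tri top nearR/backR (array([668.1, -74.2, 193.7]), np.float64(3.4)) nearL (array([ 666. , -113.6,  199.1]), np.float64(2.7))
jar top (array([511. , -74.5, 121. ]), np.float64(1.5)) far top [506.9 -76.2 115. ]
hood -x corner (array([427. ,  60.9, 308.1]), np.float64(2.7)) +x corner (array([745.3,  13.5, 304.8]), np.float64(3.6))
bottle top (array([ 682.4, -255. ,  140.8]), np.float64(4.8)) flat [ 486.5 -259.3   40. ]
```

```bash
python3 - <<'E'
from rig import r
import numpy as np
s=r.sense();print(s["t"],np.round(s["tool_rot"],3),s["opening"],np.round(s["position"]))
c,y=np.array([578,-6.5]),-.154;ex=np.array([np.cos(y),np.sin(y)]);ey=np.array([-ex[1],ex[0]])
for a in np.arange(1.21,-.01,-.121):
    Y=130-200*np.cos(a)+65*np.sin(a);Z=75+200*np.sin(a)+65*np.cos(a);print(round(a,2),(c+10*ex+Y*ey).round(),round(Z))
E
```

```text
0.1 [-3.141 -0.     0.401] 94.87039152296362 [ 244. -575.  214.]
1.21 [606. 111.] 285
1.09 [602.  86.] 282
0.97 [599.  61.] 277
0.85 [595.  38.] 268
0.73 [591.  15.] 256
0.6 [588.  -6.] 242
0.48 [585. -25.] 226
0.36 [583. -42.] 207
0.24 [580. -56.] 186
0.12 [579. -68.] 164
0.0 [577. -77.] 140
```

Request:
{"op": "jog_arm", "data": {"commands": [[[0,0.02,0.02,0.02,0,0,0.136],[0,0.04,0.045,0.02,0,0,0.136],[0,0.04,0.045,0,0,0,0.136],[0,0.04,0.045,0,0,0,0.136],[0,0.04,0.045,0,0,0,0.136],[0,0.04,0.045,0,0,0,0.136],[0,0.04,0.045,0,0,0,0.136],[0,0.04,0.045,0,0,0,0.136]]]}}

```text
t: 1.1
position: [424.5, -373.4, 238.4]
tool_rot: [-3.141, -0.0, 0.973]
wrist_force: [0.4, -0.9, 0.9]
opening: 47.5
grasp_force: 0.0
```

Request:
{"op": "jog_arm", "data": {"commands": [[[0,0.04,0.045,0,0,0,0.136],[0,0.04,0.045,0,0,0,0.136],[0,0.04,0.045,0,0,0,0.136],[0,0.04,0.045,0,0,0,0.136],[0,0.04,0.045,0,0,0,0.136],[0,0.04,0.045,0,0,0,0.136],[0,0.04,0.02,0,0,0,0.136],[0,0.02,0,0,0,0,0.136]]]}}

```text
t: 2.1
position: [604.8, -199.2, 238.2]
tool_rot: [-3.141, -0.0, 1.544]
wrist_force: [-0.7, 0.6, 1.2]
opening: 47.1
grasp_force: 0.0
```

Request:
{"op": "jog_arm", "data": {"commands": [[[0,0.028,0.02,-0.02,0,0,0],[0,0,0.03,-0.03,0,0,0],[0,0,0.03,-0.03,0,0,0],[0,0,0,-0.01,0,0,0],[0,0,0,0,0,0,0],[0,0,0,0,0,0,0],[0,0,0,0,0,0,0],[0,0,0,0,0,0,0]]]}}

```text
t: 3.1
position: [620.7, -152.8, 185.0]
tool_rot: [3.141, 0.0, 1.54]
wrist_force: [0.7, -0.5, 0.1]
opening: 47.4
grasp_force: 0.0
```

```bash
python3 - <<'E'
from rig import r
import cv2,numpy as np,pickle
ims=[]
for n in ["scene","wrist"]:
    c=r.capture(n); pickle.dump(c,open(f"pics/{n}1.pkl","wb")); p=c["pixels"][:,:,::-1].copy()
    if n=="scene": p=cv2.resize(p[140:340,180:380],(400,400),interpolation=cv2.INTER_CUBIC)
    else: p=cv2.resize(p,(400,300))
    ims.append(p)
o=np.zeros((400,800,3),np.uint8);o[:,:400]=ims[0];o[:300,400:]=ims[1];cv2.imwrite("pics/c2.png",o)
E
```

```text
(no output)
```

View pics/c2.png

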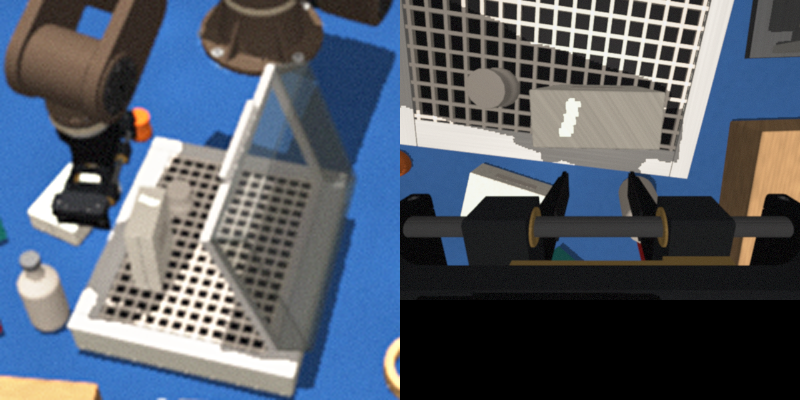

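The scene half of the view shows the gripper on the open side, just in front of the carton. The wrist half shows the carton's face parallel to the finger line and centred on it, columns 530–667 against the fingers' middle at about 600. Next is the push.

Request:
{"op": "jog_arm", "data": {"commands": [[[0,0,0.02,0,0,0,0],[0,0,0.02,0,0,0,0],[0,0,0.015,0,0,0,0],[0,0,0.012,0,0,0,0],[0,0,0.012,0,0,0,0],[0,0,0.012,0,0,0,0],[0,0,0.012,0,0,0,0],[0,0,0.012,0,0,0,0]]]}}

```text
t: 4.2
position: [620.6, -83.0, 184.6]
tool_rot: [3.142, -0.0, 1.54]
wrist_force: [0.9, -0.4, 0.0]
opening: 47.7
grasp_force: 0.0
```

```bash
python3 - <<'E'
from rig import r
import cv2,numpy as np,pickle
ims=[]
for n,(y,x) in {"scene":(140,180),"side":(170,250)}.items():
    c=r.capture(n); pickle.dump(c,open(f"pics/{n}2.pkl","wb")); p=c["pixels"][:,:,::-1]
    ims.append(cv2.resize(p[y:y+200,x:x+200],(400,400),interpolation=cv2.INTER_CUBIC))
cv2.imwrite("pics/c3.png",np.hstack(ims))
E
```

```text
(no output)
```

View pics/c3.png

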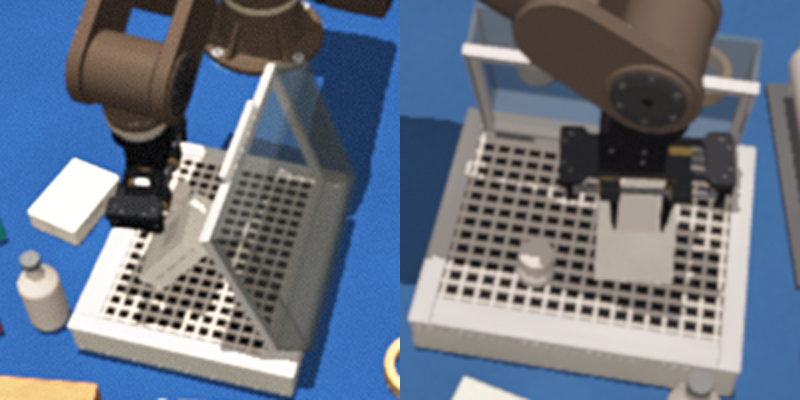

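The carton is going over, tilted inwards in both views, and the fingers feel no load. I'll raise the tool clear and look.

Request:
{"op": "jog_arm", "data": {"commands": [[[0,0,0,0.03,0,0,0],[0,0,0,0.05,0,0,0],[0,0,-0.01,0.06,0,0,0],[0,0,-0.01,0.06,0,0,0],[0,0,0,0.06,0,0,0],[0,0,0,0.05,0,0,0],[0,0,0,0.03,0,0,0],[0,0,0,0,0,0,0]]]}}

```text
t: 5.3
position: [620.8, -95.7, 389.7]
tool_rot: [3.139, 0.001, 1.54]
wrist_force: [-0.3, 0.5, 0.2]
opening: 47.7
grasp_force: 0.0
```

```bash
python3 - <<'E'
from rig import r
import cv2,numpy as np,pickle
ims=[]
for n,(y,x) in {"scene":(140,180),"side":(170,250)}.items():
    c=r.capture(n); pickle.dump(c,open(f"pics/{n}3.pkl","wb")); p=c["pixels"][:,:,::-1]
    ims.append(cv2.resize(p[y:y+200,x:x+200],(400,400),interpolation=cv2.INTER_CUBIC))
cv2.imwrite("pics/c4.png",np.hstack(ims))
E
```

```text
(no output)
```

View pics/c4.png

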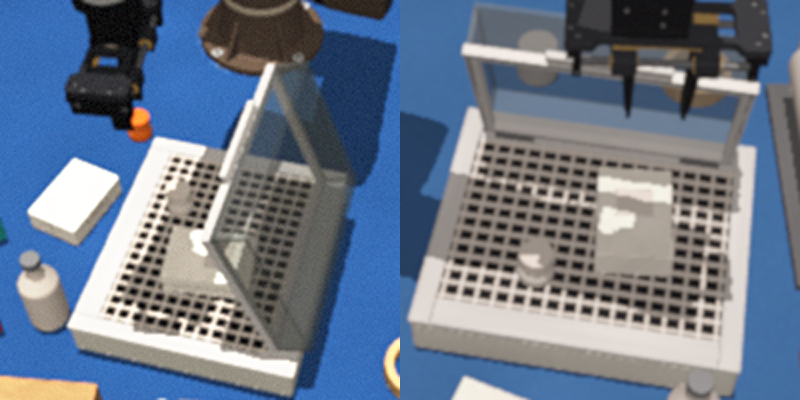

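The carton lies flat on the grid (side crop: columns 597–672, rows 170–275) and the jar at (536,262) is untouched. Next I'll check that the carton is inside the hood outline.

```bash
python3 - <<'E'
from h import *
D=cam("side3");y=-.154;ex=np.array([np.cos(y),np.sin(y)]);ey=np.array([-ex[1],ex[0]])
for n,p,z in [("bl",(597,170),110),("br",(671,172),110),("fr bottom",(672,275),70),("fl bottom",(597,272),70)]:
    q=onz(D,250+(p[0]-400)/2,170+p[1]/2,z)[:2]-[578,-6.5];print(n,round(q@ex),round(q@ey))
E
```

```text
bl -3 56
br 87 69
fr bottom 103 -54
fl bottom 15 -65
```

Request:
{"op": "jog_arm", "data": {"commands": [[[0,0,0.03,0,0,0,-0.03],[0,0,0.06,0,0,0,-0.03],[0,0,0.07,0,0,0,-0.03],[0,0,0.07,0,0,0,-0.03],[0,-0.01,0.07,0,0,0,-0.03],[0,-0.01,0.07,0,0,0,-0.03],[0,0,0.04,0,0,0,-0.03],[0,0,0.02,0,0,0,-0.02]]]}}

```text
t: 6.4
position: [608.4, 163.6, 387.4]
tool_rot: [-3.14, 0.001, 1.421]
wrist_force: [-0.4, 0.0, -0.4]
opening: 47.3
grasp_force: 0.0
```

Request:
{"op": "jog_arm", "data": {"commands": [[[0,0,0,0,0,0,0],[0,0,0,-0.03,0,0,0],[0,0,0,-0.04,0,0,0],[0,0,0,-0.04,0,0,0],[0,0,0,-0.04,0,0,0],[0,0,0,-0.025,0,0,0],[0,0,0,0,0,0,0],[0,0,0,0,0,0,0]]]}}

```text
t: 7.4
position: [609.1, 162.3, 284.6]
tool_rot: [3.14, -0.0, 1.419]
wrist_force: [0.4, 0.2, 0.7]
opening: 47.2
grasp_force: 0.0
```

Request:
{"op": "jog_arm", "data": {"commands": [[[0,-0.003,-0.034,0,0,0,0],[0,-0.003,-0.034,0,0,0,0],[0,-0.003,-0.028,-0.003,0,0,0],[0,-0.003,-0.028,-0.003,0,0,0],[0,-0.003,-0.028,-0.003,0,0,0],[0,-0.004,-0.025,-0.01,0,0,0],[0,-0.004,-0.025,-0.01,0,0,0],[0,-0.004,-0.025,-0.01,0,0,0]]]}}

```text
t: 8.4
position: [592.5, 25.2, 259.9]
tool_rot: [3.141, 0.0, 1.42]
wrist_force: [1.0, 2.8, 0.0]
opening: 47.6
grasp_force: 1.1
```

Request:
{"op": "jog_arm", "data": {"commands": [[[0,-0.003,-0.023,-0.016,0,0,0],[0,-0.003,-0.023,-0.016,0,0,0],[0,-0.003,-0.023,-0.016,0,0,0],[0,-0.003,-0.013,-0.016,0,0,0],[0,-0.003,-0.013,-0.016,0,0,0],[0,-0.003,-0.013,-0.016,0,0,0],[0,-0.003,-0.013,-0.017,0,0,0],[0,0,-0.01,-0.016,0,0,0]]]}}

```text
t: 9.4
position: [579.3, -52.6, 182.0]
tool_rot: [-3.14, -0.0, 1.42]
wrist_force: [-1.0, 0.7, 3.0]
opening: 47.3
grasp_force: 0.9
```

Request:
{"op": "jog_arm", "data": {"commands": [[[0,0,-0.01,-0.015,0,0,0],[0,0,-0.007,-0.015,0,0,0],[0,0,-0.007,-0.015,0,0,0],[0,0,-0.003,-0.012,0,0,0],[0,0,0,-0.008,0,0,0],[0,0,0,0,0,0,0],[0,0,0,0,0,0,0],[0,0,0,0,0,0,0]]]}}

```text
t: 10.4
position: [580.0, -68.3, 144.1]
tool_rot: [3.141, -0.0, 1.42]
wrist_force: [0.8, 0.5, -0.3]
opening: 47.3
grasp_force: 0.0
```

Request:
{"op": "jog_arm", "data": {"commands": [[[0,0,0,-0.003,0,0,0],[0,0,0,-0.003,0,0,0],[0,0,0,-0.002,0,0,0],[0,0,0,0,0,0,0],[0,0,0,0,0,0,0],[0,0,0,0,0,0,0],[0,0,0,0,0,0,0],[0,0,0,0,0,0,0]]]}}

```text
t: 11.4
position: [580.0, -68.6, 140.2]
tool_rot: [3.14, 0.0, 1.42]
wrist_force: [-2.9, -0.8, 13.6]
opening: 47.7
grasp_force: 6.6
```

The tool has met a hard stop at z = 140, the shut height. I'll raise the arm and check.

Request:
{"op": "jog_arm", "data": {"commands": [[[0,0,0,0.01,0,0,0],[0,0,0,0.04,0,0,0],[0,0,0,0.06,0,0,0],[0,0,0,0.07,0,0,0],[0,0,0,0.07,0,0,0],[0,0,0,0.06,0,0,0],[0,0,0,0.04,0,0,0],[0,0,0,0,0,0,0]]]}}

```text
t: 12.4
position: [580.2, -68.5, 350.3]
tool_rot: [3.139, 0.0, 1.42]
wrist_force: [0.6, 0.2, -0.8]
opening: 47.3
grasp_force: 0.0
```

```bash
python3 - <<'E'
from rig import r
import cv2,numpy as np
ims=[]
for n,(y,x) in {"scene":(150,190),"side":(170,250)}.items():
    p=r.capture(n)["pixels"][:,:,::-1]
    ims.append(cv2.resize(p[y:y+240,x:x+200],(400,480),interpolation=cv2.INTER_CUBIC))
cv2.imwrite("pics/c5.png",np.hstack(ims))
E
```

```text
(no output)
```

View pics/c5.png

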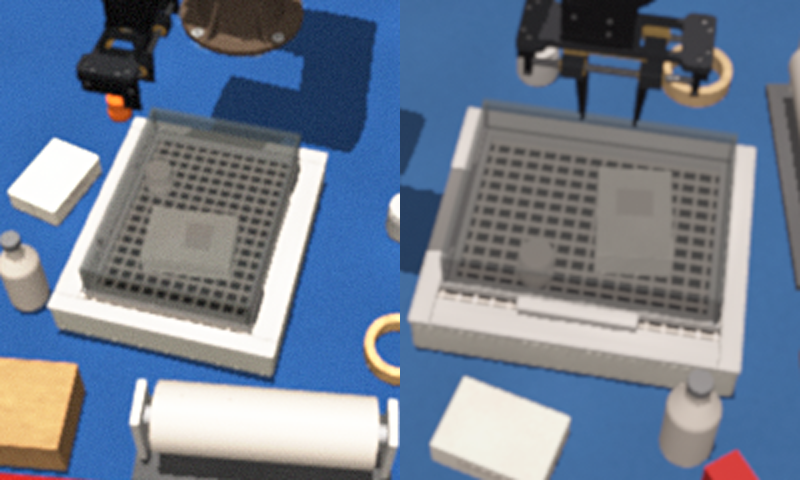

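The hood is shut level over the flat carton (side crop (635,220)) and the jar (537,262). The flat carton, bottle and tape roll are undisturbed, and the arm is clear.

```bash
python3 -c "
from rig import r
print(r.finish_job())"
```

```text
the job is handed in; nothing more can be done
None
```

The carton lies flat inside the hood's outline, the hood is fully shut over it, the jar and the other listed things I could see stand where they were, and the job is handed in at about 12.5 s.

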